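Fasten the pipe cover on the school lab bench

TASK

The long cover of the pipe casing on the lab bench is held by four push rivets, and two of them still have their center pin standing up. Push both of those pins fully home so that the cover is fastened. Leave the single rivet of the small square hatch as it is, with its pin up, because that hatch still has to come off.

Things in the scene. Friction and masses are not known exactly. Their poses are not given: they have to be found in the camera images.
- casing: Fixed grey pipe casing, long flat cover 124 (x) by 264 mm (y), its top 45 mm above the bench; copper pipe stub at the -y end. Origin: underside centre, on the bench; z up. Four push rivets at x +-42, y +-100 mm: black flange 28 mm across, 3 mm high, white pin with round head. Two are home (head top 5 mm above the cover), two stand up; which corners varies.
- pin_a_top (a point): Centre of the top face of one raised pin's head on the long cover (head 16 mm across, 3 mm thick, 8 mm stem). Raised it is 17 to 21 mm above the cover's top; fully home 5 mm above it (50 mm above the bench), at a hard stop, head on the flange. The pin only slides straight down, under about 8 N (no spring), and stays where it is left. z up.
- pin_b_top (a point): The same for the other raised pin on the long cover.
- hatch_pin_top (a point): Centre of the top face of the head of the pin in the middle of the small square hatch (fixed grey box 110 by 110 mm, 30 mm high, to the robot's left of the long casing). Same kind of pin, raised 17 to 21 mm above the hatch's top; it is to stay up. z up.

How it is judged (in metres and radians):
At the end, for the whole second after the job is handed in: Both raised pins of the long cover are home: the head tops are less than 8 mm above the cover's top (home is 5 mm). The hatch's pin is still up, within 3 mm of its starting height (z of each of pin_a_top, pin_b_top in the frame of casing below 0.053 m and distance of hatch_pin_top from where it was at the start of the episode below 0.003 m); the robot touches nothing.
It fails at once if the hatch's pin is pushed down by 3 mm or more (distance of hatch_pin_top from where it was at the start of the episode above 0.003 m).
It also fails if it takes over 32 s, if anything falls off the work surface, if the arm or the gripper's body presses on something with over 40 N, if the wrist force passes 120 N, or if a joint passes its speed limit or range.

ROBOT

A 7-joint arm with a two-finger parallel gripper is mounted at the origin on the work surface. World frame = base frame: x ahead of the robot, y to its left, z up, the work surface at z = 0. Lengths are in mm, angles in rad, forces in N, time in s.
With the tool pointing down it reaches from about 400 to 925 mm from the base axis. Payload 4.1 kg.
Tool frame: the origin (TCP) lies midway between the tips of the shut fingers; the grasp point (between the pads) lies 19 mm behind it; z points along the fingers, x is the direction in which the jaws open and shut, and the axes are right-handed (so a half turn about z gives the same grasp; the last joint's range is limited). The gripper opens to 85 mm and grips with 20 to 120 N. Pads are 22 mm wide; open, the fingers measure 114 mm over their backs; the gripper's body (76 mm by 85 mm) begins 54 mm behind the grasp point. The pads swing forward as they close: fully open they stand 13 mm farther back than shut.
Start: joints at [-1.352, 0.398, 0.045, 1.537, -0.019, 1.207, -0.051], TCP at [203.09, 617.493, 231.347] pointing down, gripper open.
Joint ranges: [-2.82, 2.82], [-0.49, 2.23], [-1.37, 1.46], [0, 2.46], [-1.36, 4.5], [0.23, 2], [-2.94, 2.94]. Speed limits (rad/s): [2.57, 2.57, 3.14, 3.14, 3.14, 3.14, 3.14].

INTERFACE

Orientations are given as a unit quaternion [w, x, y, z].
In Python, from station import monitor, imaging, job gives the robot as it stands.
- The arm moves only by the shell command python3 -m inch 'ROWS' [FORCE]. ROWS is a JSON object of lists of equal length, an entry for each row: "travel": the shift along the tool's x, y, z in mm, a list of three; "spin": the turn about the tool's z in degrees; "claw": the opening, from 0 (shut) to 1 (fully open). In form: {"travel": [[x, y, z], ...], "spin": [spin, ...], "claw": [claw, ...]}. A call has 1 to 8 rows; each row is the pose to reach, as a shift and turn from the pose measured when the call began, along the tool's axes at that moment; what a row does not reach only later rows make up. A row lasts 1/10 s, in which the tool goes at most 50 mm and 8.59 degrees, less where a joint would pass 70% of its speed; a pose out of reach is approached as far as the arm can. A call with a gripper value outside its range is refused whole. The fingers move at their own pace and stop on an object; FORCE is the grip in N (left out, the last holds). Time passes only in rows, so rows that repeat a pose let the fingers close. It gives the time, the measured TCP pose, the force and the opening at its end, in the units of the state.
- monitor.read_state(): the state, without advancing time (a new reading comes with each control period).
- imaging.get_image(name): name is "scene" or "top" or "wrist"; returns a dict with "frame" (384x512x3 uint8, blue, green, red), "depth" (384x512 float32, mm along the optical axis (not along the pixel's ray), 0 where there is no reading), "mtx" (3x3 intrinsics, pixels), "eye" and "rotation" of the camera in the world. Camera axes: x right, y up, looking along -z (the intrinsics and any distortion apply to the point x, -y, -z); pixel columns grow to the right and rows downward; lengths in mm; the calibration is good to about 2 mm. A picture is of the moment at which its call begins.
- job.job_done(): hands the job in, once; it reports no verdict.
The state is a dict: "t": time; "qpos": joint angles; "joint_vel": joint speeds; "tau": joint torques, N m; "ee_pos": TCP position; "orientation": TCP orientation; "force": force on the tool from outside, world axes, zero at the start; "torque": the same for the moment, N m; "opening": opening from 0.0 (shut) to 1.0 (fully open).
Only numpy, scipy, OpenCV 4.12 (cv2) and the standard library are available. Lean on these libraries where they do the work, as an engineer would, in place of code of your own. Each camera call takes 0.05 s, during which the arm holds its last target. There are 200 camera calls.

## Working session

There is one attempt and no reset: what is moved stays moved. The work goes in short steps, Python scripts to look and compute and a shell command to move; the robot and the scene stay as the last step left them, time stands still between calls to the robot, and variables do not carry over. Pictures are saved under pics/ and viewed, about 8 in all and at most 12, crops included, and the job is handed in when it is done.

```bash
mkdir -p pics; ls; cat > h.py <<'E'
import cv2,numpy as np
from station import monitor,imaging,job
def grab(n):
    im=imaging.get_image(n); np.savez(f'/tmp/{n}.npz',**im); return im
def world(im,u,v,z=None):
    K=np.array(im['mtx'],float);R=np.array(im['rotation'],float);e=np.array(im['eye'],float)
    d=np.array([(u-K[0,2])/K[0,0],-(v-K[1,2])/K[1,1],-1.]);d=R@d
    s=(z-e[2])/d[2] if z is not None else im['depth'][int(v),int(u)]
    return e+s*d
def cloud(im):
    v,u=np.mgrid[:384,:512];K=im['mtx'];D=im['depth']
    P=np.stack([(u-K[0,2])/K[0,0]*D,-(v-K[1,2])/K[1,1]*D,-D],-1)
    return P@np.array(im['rotation']).T+np.array(im['eye'])
E
python3 - <<'E'
from h import *
a=grab('top');b=grab('scene')
for n,i in(('top',a),('scene',b)): print(n,i['mtx'],i['eye'],i['rotation'],i.keys())
cv2.imwrite('pics/1.png',a['frame']);cv2.imwrite('pics/2.png',b['frame'])
print(monitor.read_state())
E
```

```text
pics
top [[438.08539362   0.         250.35529503]
 [  0.         438.08539362 186.42594433]
 [  0.           0.           1.        ]] [452.23951962  18.90529023 828.19015731] [-0.6996293  -0.05713159  0.029317    0.71161459] dict_keys(['frame', 'depth', 'mtx', 'eye', 'rotation'])
scene [[395.78815906   0.         254.95117777]
 [  0.         395.78815906 189.44351811]
 [  0.           0.           1.        ]] [1001.20505041  102.09891654  619.15600248] [0.6213257  0.21539876 0.25359946 0.70939768] dict_keys(['frame', 'depth', 'mtx', 'eye', 'rotation'])
{'t': 0.1, 'qpos': array([-1.35201446,  0.39910559,  0.04503709,  1.53776726, -0.01869151,
        1.20692964, -0.05070339]), 'joint_vel': array([-1.03293344e-03, -2.47856715e-03, -2.83316814e-04, -1.40563826e-03,
        2.90475262e-04,  8.39636061e-05, -1.74583456e-03]), 'tau': array([ 4.03560131e-03, -4.76259792e+01,  1.37016870e+00, -2.54948598e+01,
        1.18359755e-02,  5.06336670e-03,  7.86159831e-06]), 'ee_pos': array([202.89650287, 616.90521921, 230.36953251]), 'orientation': array([ 5.76032809e-04,  8.10047540e-01,  5.86363525e-01, -6.84045134e-04]), 'force': array([ 0.52296294,  0.54005448, -0.33587271]), 'torque': array([-0.03032991,  0.01458562, -0.0448668 ]), 'opening': 1.001768127651721}
```

View pics/1.png

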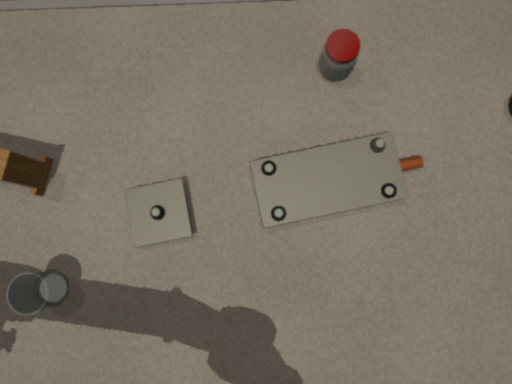

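View pics/2.png

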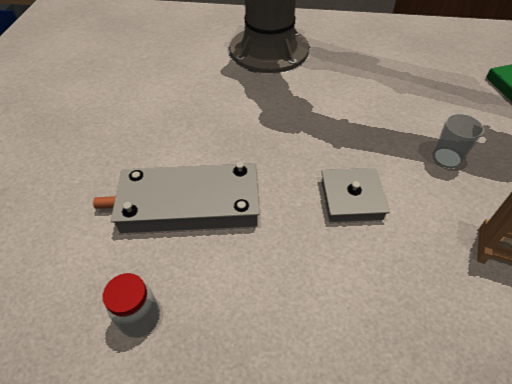

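The top view shows the casing with rivets at (268,168), (278,213), (378,145) and (389,190), and the hatch pin at (157,212). The scene view shows raised pins at (128,207) and (240,168). In the top view these are (378,145) and (278,213). The other two rivets are home.

```bash
python3 - <<'E'
s=open('h.py').read()
s=s.replace("im=imaging.get_image(n);","im=imaging.get_image(n); q=im['rotation']; im['rotation']=Rot.from_quat([q[1],q[2],q[3],q[0]]).as_matrix();").replace("import cv2,","from scipy.spatial.transform import Rotation as Rot\nimport cv2,")
open('h.py','w').write(s)
E
python3 - <<'E'
from h import *
a=grab('top');b=grab('scene')
P=cloud(a);Q=cloud(b)
for n,C,im,pts in(('top',P,a,[(268,168),(278,213),(378,145),(389,190),(157,212)]),('scene',Q,b,[(128,207),(240,168),(136,175),(241,205),(355,188)])):
  for u,v in pts:
    sl=np.s_[v-9:v+10,u-9:u+10]
    W=C[sl].reshape(-1,3);g=im['frame'][sl].reshape(-1,3).astype(int).min(1);ok=im['depth'][sl].ravel()>0
    med=np.median(W[ok,2])
    m=ok&(W[:,2]>med+9)
    print(n,u,v,'med z',med.round(1),'max',np.sort(W[ok,2])[-5:].round(1),'high',m.sum(),W[m].mean(0).round(1) if m.any() else '')
# casing outline
m=(P[...,2]>35)&(P[...,2]<75)&(a['depth']>0);m[:, :245]=0;m[:120]=0;m[235:]=0
r=cv2.minAreaRect(P[m][:,:2].astype(np.float32));print('casing',r,'z',np.median(P[m][:,2]))
c=np.array(r[0])
for u,v in [(268,168),(278,213),(378,145),(389,190)]: print(world(a,u,v,50 if u in(268,389) else 64).round(1))
print(world(a,157,212,49))
from station import monitor
s=monitor.read_state();print(s['t'],s['ee_pos']);q=s['orientation'];print(Rot.from_quat([q[1],q[2],q[3],q[0]]).as_matrix().round(3))
big=[cv2.resize(im['frame'][y:y+h,x:x+w],(w*4,h*4),interpolation=cv2.INTER_CUBIC) for im,x,y,w,h in((a,240,120,190,75),(b,85,155,190,75))]
cv2.imwrite('pics/3.png',np.vstack(big))
E
```

```text
top 268 168 med z 46.3 max [52.  52.  52.  52.1 52.6] high 0 
top 278 213 med z 46.8 max [66.3 66.4 66.4 66.8 67.4] high 62 [4.996e+02 1.000e-01 6.430e+01]
top 378 145 med z 46.5 max [65.4 65.6 66.  66.9 67.1] high 66 [ 619.2 -180.2   63.9]
top 389 190 med z 46.9 max [51.8 51.8 51.9 52.1 52.2] high 0 
top 157 212 med z 32.0 max [49.7 50.1 50.7 50.7 51.2] high 58 [506.  220.7  47.9]
scene 128 207 med z 46.9 max [65.5 65.6 66.2 66.3 66.5] high 58 [ 622.4 -182.1   63.9]
scene 240 168 med z 45.8 max [65.3 65.5 65.8 65.8 66.7] high 46 [502.5  -1.8  63.2]
scene 136 175 med z 45.8 max [51.2 51.8 51.8 51.9 52.2] high 0 
scene 241 205 med z 46.2 max [50.9 50.9 51.2 51.3 51.7] high 0 
scene 355 188 med z 31.0 max [48.9 48.9 49.  49.5 49.6] high 52 [508.8 218.5  47.3]
casing ((560.1895141601562, -91.71946716308594), (124.38219451904297, 266.8802490234375), 10.760576248168945) z 45.103805634854496
[581.   16.7  50. ]
[498.9   0.9  64. ]
[ 615.5 -177.3   64. ]
[ 537.1 -196.1   50. ]
[505.34627606 217.38548122  49.        ]
0.2 [202.94171846 617.12579438 230.68207243]
[[ 0.312  0.95  -0.   ]
 [ 0.95  -0.312 -0.001]
 [-0.001  0.    -1.   ]]
```

View pics/3.png

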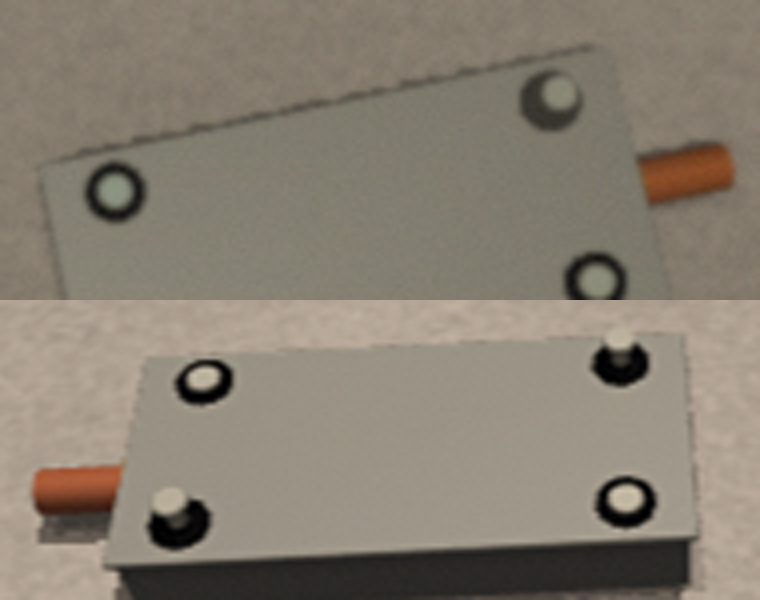

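Pins measured from both views: A at about (620.5, -181.5, 65) and B at about (500.5, -1, 65). The casing rectangle predicts (620.2, -182.1) and (500.2, -1.3), so they agree. I'll move above B with the fingers shut.

```bash
python3 -m inch '{"travel":[[-247,238,0],[-247,238,0],[-494,475,0],[-494,475,0],[-494,475,0],[-494,475,0],[-494,475,0],[-494,475,0]],"spin":[0,0,0,0,0,0,0,0],"claw":[0,0,0,0,0,0,0,0]}' 60
cat > st.py <<'E'
from h import *
s=monitor.read_state();q=s['orientation'];R=Rot.from_quat([q[1],q[2],q[3],q[0]]).as_matrix()
print(s['t'],s['ee_pos'].round(1),'F',s['force'].round(1),'op',round(s['opening'],2));print(R.round(3).tolist())
for n,p in dict(A=[620.3,-181.8,50],B=[500.4,-1.2,50]).items(): print(n,'tool shift to home top',(R.T@(np.array(p)-s['ee_pos'])).round(1))
E
python3 st.py
```

```text
t: 1.0
ee_pos: [376.7, 254.9, 231.4]
orientation: [0.0, 0.81, 0.586, -0.0]
force: [0.4, 0.6, 0.3]
opening: 0.005
1.0 [376.7 254.9 231.4] F [0.4 0.6 0.3] op 0.01
[[0.312, 0.95, -0.0], [0.95, -0.312, -0.001], [-0.001, 0.0, -1.0]]
A tool shift to home top [-338.7  367.7  181.6]
B tool shift to home top [-204.6  197.4  181.5]
```

```bash
python3 -m inch '{"travel":[[-204.5,197.5,0],[-204.5,197.5,0],[-204.5,197.5,0],[-204.5,197.5,0],[-204.5,197.5,0],[-204.5,197.5,0],[-204.5,197.5,80],[-204.5,197.5,120]],"spin":[0,0,0,0,0,0,0,0],"claw":[0,0,0,0,0,0,0,0]}'
python3 -m inch '{"travel":[[0,0,0],[0,0,0]],"spin":[0,0],"claw":[0,0]}'
python3 st.py; python3 - <<'E'
from h import *
a=grab('wrist');b=grab('scene')
cv2.imwrite('pics/4.png',np.vstack([cv2.resize(a['frame'],(400,300)),cv2.resize(b['frame'][130:244,170:322],(400,300))]))
E
```

```text
t: 1.8
ee_pos: [502.6, -2.5, 131.8]
orientation: [0.002, 0.811, 0.585, 0.002]
force: [1.6, 1.2, 0.0]
opening: -0.001
t: 2.0
ee_pos: [502.7, -2.8, 132.2]
orientation: [0.002, 0.811, 0.585, 0.002]
force: [-0.0, -0.4, 0.4]
opening: 0.001
2.0 [502.7  -2.8 132.2] F [-0.  -0.4  0.4] op 0.0
[[0.316, 0.949, 0.005], [0.949, -0.316, -0.001], [0.001, 0.005, -1.0]]
A tool shift to home top [-132.8  167.7   82.8]
B tool shift to home top [ 0.7 -3.  82.1]
```

View pics/4.png

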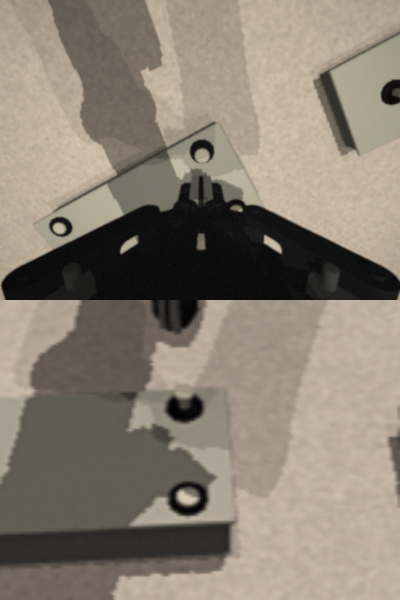

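The fingers are over B's pin: in the wrist view its head is at (202,150), along the finger axis. I'll lower to just above it and check.

```bash
python3 -m inch '{"travel":[[0.7,-3,30],[0.7,-3,55],[0.7,-3,55],[0.7,-3,55]],"spin":[0,0,0,0],"claw":[0,0,0,0]}'
python3 st.py; python3 - <<'E'
from h import *
a=grab('wrist');b=grab('scene')
cv2.imwrite('pics/5.png',np.vstack([cv2.resize(a['frame'][130:290,150:363],(400,300)),cv2.resize(b['frame'][130:206,190:291],(400,300))]))
E
```

```text
t: 2.5
ee_pos: [504.1, -0.4, 81.2]
orientation: [0.003, 0.811, 0.585, 0.006]
force: [-0.0, -0.5, -0.3]
opening: 0.002
2.5 [ 5.041e+02 -4.000e-01  8.120e+01] F [-0.  -0.5 -0.3] op 0.0
[[0.314, 0.949, 0.013], [0.949, -0.314, 0.002], [0.006, 0.012, -1.0]]
A tool shift to home top [-135.9  167.    32.4]
B tool shift to home top [-2.1 -3.6 31.2]
```

View pics/5.png

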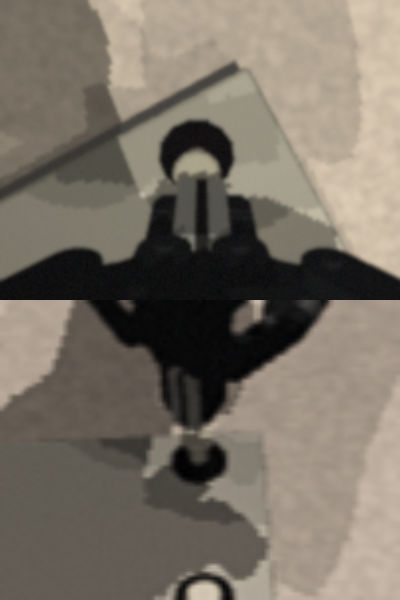

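The tips are over the head but drifting about 3.6 mm in +x with a slight tilt. I'll check the joints against their limits.

```bash
python3 -c "
from station import monitor;s=monitor.read_state();print(s['qpos'].round(3),s['joint_vel'].round(3))"
python3 -m inch '{"travel":[[-2.1,-3.6,6],[-2.1,-3.6,6],[-2.1,-3.6,6]],"spin":[0,0,0],"claw":[0,0,0]}'; python3 st.py;python3 -c "
from station import monitor;s=monitor.read_state();print(s['qpos'].round(3))"
```

```text
[-0.508  0.348  0.507  2.053 -0.239  0.782  1.393] [ 0.001  0.002  0.     0.007 -0.004 -0.008  0.001]
t: 2.9
ee_pos: [500.5, -1.4, 75.7]
orientation: [0.003, 0.811, 0.585, 0.006]
force: [0.4, 0.0, 0.5]
opening: 0.0
2.9 [500.5  -1.4  75.7] F [0.4 0.  0.5] op 0.0
[[0.315, 0.949, 0.014], [0.949, -0.315, 0.002], [0.006, 0.013, -1.0]]
A tool shift to home top [-133.7  170.1   27.1]
B tool shift to home top [-0.1 -0.5 25.7]
[-0.505  0.35   0.504  2.066 -0.244  0.766  1.398]
```

Now centred over B. I'll press in steps down to about 1 mm above the home height, then check force and position.

```bash
python3 -m inch '{"travel":[[0,-0.5,8],[0,-0.5,14],[0,-0.5,19],[0,-0.5,23],[0,-0.5,25],[0,-0.5,25]],"spin":[0,0,0,0,0,0],"claw":[0,0,0,0,0,0]}'; python3 st.py
```

```text
t: 3.5
ee_pos: [500.5, -1.1, 50.5]
orientation: [0.003, 0.811, 0.585, 0.006]
force: [-0.8, 0.1, 3.7]
opening: 0.002
3.5 [500.5  -1.1  50.5] F [-0.8  0.1  3.7] op 0.0
[[0.315, 0.949, 0.014], [0.949, -0.315, 0.002], [0.007, 0.013, -1.0]]
A tool shift to home top [-133.8  170.6    1.8]
B tool shift to home top [-0.1 -0.   0.5]
```

```bash
python3 -m inch '{"travel":[[0,0,1],[0,0,2],[0,0,2]],"spin":[0,0,0],"claw":[0,0,0]}'; python3 st.py
```

```text
t: 3.8
ee_pos: [500.6, -1.0, 49.9]
orientation: [0.002, 0.811, 0.585, 0.006]
force: [-5.7, 0.4, 19.5]
opening: 0.003
3.8 [500.6  -1.   49.9] F [-5.7  0.4 19.5] op 0.0
[[0.315, 0.949, 0.013], [0.949, -0.315, 0.004], [0.008, 0.011, -1.0]]
A tool shift to home top [-133.8  170.6    0.8]
B tool shift to home top [-0.2 -0.1 -0.1]
```

The force rose to 19.5 N with z stalled at 49.9, so B is at its hard stop. I'll lift and move over A.

```bash
python3 -m inch '{"travel":[[0,0,-30],[0,0,-50],[-67,85,-50],[-134,170,-50],[-134,170,-50],[-134,170,-50],[-134,170,-50],[-134,170,-50]],"spin":[0,0,0,0,0,0,0,0],"claw":[0,0,0,0,0,0,0,0]}'; python3 -m inch '{"travel":[[0,0,0],[0,0,0]],"spin":[0,0],"claw":[0,0]}'; python3 st.py
```

```text
t: 4.6
ee_pos: [619.2, -186.0, 99.8]
orientation: [0.003, 0.812, 0.583, 0.005]
force: [-0.2, 1.2, -0.5]
opening: -0.002
t: 4.8
ee_pos: [618.4, -184.6, 99.0]
orientation: [0.002, 0.812, 0.584, 0.005]
force: [0.3, 0.6, -0.1]
opening: 0.002
4.8 [ 618.4 -184.6   99. ] F [ 0.3  0.6 -0.1] op 0.0
[[0.319, 0.948, 0.011], [0.948, -0.319, 0.002], [0.005, 0.01, -1.0]]
A tool shift to home top [ 3.   0.4 49. ]
B tool shift to home top [ 136.  -170.8   48.1]
```

```bash
python3 -m inch '{"travel":[[3,0.4,12],[3,0.4,23],[3,0.4,23],[3,0.4,23]],"spin":[0,0,0,0],"claw":[0,0,0,0]}'; python3 st.py; python3 - <<'E'
from h import *
a=grab('wrist');b=grab('scene')
cv2.imwrite('pics/6.png',np.vstack([cv2.resize(a['frame'][130:290,150:363],(400,300)),cv2.resize(b['frame'][130:244,100:252],(400,300))]))
E
```

```text
t: 5.2
ee_pos: [619.5, -181.3, 75.2]
orientation: [0.002, 0.812, 0.584, 0.005]
force: [0.5, -0.1, 0.3]
opening: 0.0
5.2 [ 619.5 -181.3   75.2] F [ 0.5 -0.1  0.3] op 0.0
[[0.318, 0.948, 0.009], [0.948, -0.318, 0.002], [0.005, 0.008, -1.0]]
A tool shift to home top [-0.4  0.7 25.2]
B tool shift to home top [ 132.7 -170.4   24.5]
```

View pics/6.png

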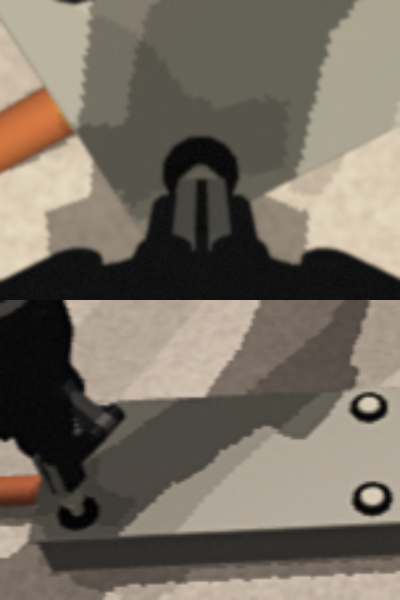

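The fingers are centred just above A's head: rivet at (200,170) in the wrist crop, tips at (70,490) over the pin at (78,510) in the scene crop. B's rivet at (368,405) now looks home.

```bash
python3 -m inch '{"travel":[[0,0.5,8],[0,0.5,14],[0,0.5,19],[0,0.5,23],[0,0.5,25],[0,0.5,26],[0,0.5,27],[0,0.5,27]],"spin":[0,0,0,0,0,0,0,0],"claw":[0,0,0,0,0,0,0,0]}'; python3 st.py
```

```text
t: 6.1
ee_pos: [621.3, -182.4, 50.1]
orientation: [0.003, 0.812, 0.584, 0.005]
force: [-1.0, 1.1, 6.3]
opening: 0.001
6.1 [ 621.3 -182.4   50.1] F [-1.   1.1  6.3] op 0.0
[[0.319, 0.948, 0.012], [0.948, -0.319, 0.002], [0.006, 0.011, -1.0]]
A tool shift to home top [ 0.2 -1.1  0.1]
B tool shift to home top [ 133.2 -172.3   -0.9]
```

```bash
python3 -m inch '{"travel":[[0,0,1],[0,0,2.5],[0,0,2.5]],"spin":[0,0,0],"claw":[0,0,0]}'; python3 st.py
```

```text
t: 6.4
ee_pos: [621.4, -182.5, 50.0]
orientation: [0.002, 0.812, 0.583, 0.006]
force: [-5.7, 2.5, 16.1]
opening: 0.002
6.4 [ 621.4 -182.5   50. ] F [-5.7  2.5 16.1] op 0.0
[[0.319, 0.948, 0.012], [0.948, -0.319, 0.004], [0.007, 0.01, -1.0]]
A tool shift to home top [ 0.3 -1.2  0. ]
B tool shift to home top [ 133.2 -172.5   -0.8]
```

A is at its hard stop as well (16 N, z 50.0). I'll retreat straight up and back toward the robot, then check.

```bash
python3 -m inch '{"travel":[[0,0,-40],[0,0,-90],[0,0,-140],[0,0,-180],[-60,-60,-180],[-90,-100,-180],[-90,-100,-180],[-90,-100,-180]],"spin":[0,0,0,0,0,0,0,0],"claw":[0,0,0,0,0,0,0,0]}'; python3 -m inch '{"travel":[[0,0,0],[0,0,0],[0,0,0]],"spin":[0,0,0],"claw":[0,0,0]}'; python3 st.py; python3 - <<'E'
from h import *
a=grab('top');b=grab('scene')
for n,im,pts in(('top',a,[(157,212),(278,213),(378,145)]),('scene',b,[(128,207),(240,168),(355,188)])):
  C=cloud(im)
  for u,v in pts:
    W=C[v-9:v+10,u-9:u+10,2];W=W[im['depth'][v-9:v+10,u-9:u+10]>0];print(n,u,v,np.median(W).round(1),np.sort(W)[-4:].round(1))
cv2.imwrite('pics/7.png',cv2.resize(b['frame'][130:280,80:400],(800,375)))
E
```

```text
t: 7.2
ee_pos: [490.2, -240.0, 228.2]
orientation: [0.001, 0.814, 0.58, 0.005]
force: [0.6, -0.5, 0.4]
opening: 0.002
t: 7.5
ee_pos: [491.1, -239.4, 228.0]
orientation: [0.001, 0.814, 0.581, 0.005]
force: [-1.1, -0.4, 0.3]
opening: -0.004
7.5 [ 491.1 -239.4  228. ] F [-1.1 -0.4  0.3] op -0.0
[[0.325, 0.945, 0.01], [0.946, -0.326, 0.004], [0.007, 0.008, -1.0]]
A tool shift to home top [ 95.2 102.  179.4]
B tool shift to home top [227.  -70.1 179. ]
top 157 212 31.9 [50.4 50.4 50.5 51.9]
top 278 213 46.8 [52.  52.1 52.3 53.6]
top 378 145 46.5 [51.5 51.5 51.6 53.1]
scene 128 207 46.2 [51.2 51.5 51.5 52. ]
scene 240 168 45.3 [51.2 51.2 51.9 52.2]
scene 355 188 31.1 [49.2 49.3 49.4 49.5]
```

View pics/7.png

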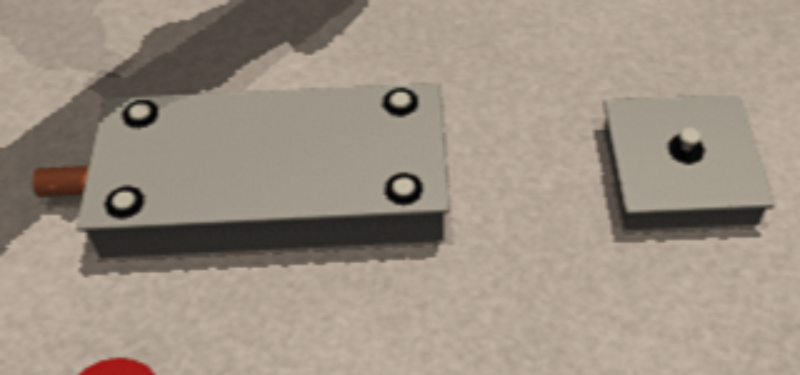

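All four cover rivets, at (140,112), (400,100), (125,200) and (403,187), look home. The hatch pin at (688,140) is still up, and the arm is clear.

```bash
python3 -c "
from station import job;print(job.job_done())"
```

```text
the job is handed in; nothing more can be done
None
```

I pushed both raised pins of the long cover fully home with the shut fingers and left the hatch pin up, then handed the job in at about 7.6 s.

- **Pin B** (robot's side, hatch end): it stopped hard at z 49.9 mm with 19.5 N on the tool.
- **Pin A** (far side, pipe-stub end): it stopped hard at z 50.0 mm with 16 N on the tool.
- **Last camera check:** the heads of both pressed pins read the same height as the two rivets that were already home, about 51–52 mm. That is 1–2 mm above the true 50 mm, which is the depth reading's own bias. The hatch pin's top reads about 50 mm, the same as at the start.
- **Arm:** it stands clear at z 228 mm with no force on the tool.

No check failed. Above pin B the tool drifted about 4 mm sideways with a tilt of under 1°. I corrected the position before pressing; the tilt stayed and did no harm.

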